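# Try the clamp spindles in the gauge bar and scrap the tight one

### The job

Try the thread of each of the two winged clamp spindles in a nut of the gauge bar: set it in a free nut and turn it clockwise, gently, without forcing it. Leave a spindle that runs freely in the bar, screwed fully home with its collar on the nut; unscrew one that binds part of the way and stand it in the red scrap row of the tray. Leave the bottle, vials and timer alone.

Things in the scene. Friction and masses are not known exactly. Their poses are not given: they have to be found in the camera images.
- spindle_a: one of two clamp spindles alike, 88 mm long, 0.14 to 0.24 kg: origin at the centre of the lower tip, z up along it. From the tip up: plain tip 20 mm across, 0 to 10 mm; coarse thread 31 mm across, 10 to 50 mm; steel collar 39 mm across, 50 to 56 mm; black wing to turn it by, 60 to 88 mm, 42 mm long (x), 10 mm thick (y). A half turn makes no difference to it
- spindle_b: the other spindle, like spindle_a. Thread of both: right-hand, round, two starts, 26 mm down a turn; the two threads begin 10 mm above the tip, straight below the two ends of the wing (+x and -x). Either may have a tight thread, which cannot be seen, only felt: a sound one needs under 0.1 N m to turn; do not force one beyond 1.3 N m
- gauge: gauge bar: aluminium block 124 mm long (y), 56 mm wide (x), top 62 mm above the bench, fixed by a dark foot plate 148 x 72 mm; origin under its centre on the bench. Two brass-rimmed nuts open upward, at y = -31 and +31 mm, alike: bore 36 mm across, smooth for 27 mm, where two threads begin, at +x and -x, below two red marks on the top face
- nut_1 (a point): point on the axis of the nut at y = -31 mm of the bar, 12 mm above the bench: here is the tip of a spindle when its collar sits on the nut, its wing then about 105 degrees clockwise (from above) of the red marks. A tight one stops hard 15 to 45 degrees clockwise of the marks, collar 2 to 5 mm high. Turned back counter-clockwise, to 55 degrees past the marks, it lifts out
- nut_2 (a point): the same point of the nut at y = +31 mm. A spindle lowered straight in lands on the nut's thread; how deep depends on its yaw. With the wing 35 degrees counter-clockwise of the red marks its tip lands about 19.7 mm above the bench, the best start. Turned clockwise from there it goes down 26 mm a turn, with 2 mm of axial play
- tray: fixed plastic tray 112 x 112 mm, 22 mm high; origin under its centre on the bench. Two rows of two round wells 38 mm across, floor 8 mm above the bench, centres at x = -28 and +28 mm: white row at y = -28 mm, where the spindles stand at first; red row at y = +28 mm, empty at first
- stand_rod (a point): point 0.1 m up on the nearest tube of the tall burette stand at the far right of the bar, fixed. Its rod and tubes rise 0.6 to 0.94 m, from this point to 0.15 m right of it (-y), with clamps 0.48 to 0.6 m up; a second stand has two such rods 0.12 m to the left (+y). Keep the arm clear of them: swing past with the arm drawn in
- dropper_bottle: small amber dropper bottle with a red rubber top, 32 mm across, 94 mm high, loose; origin under its centre; to be left alone
- vial_pink: small vial with a black cap and pink contents, 23 mm across, 46 mm high, loose; origin under its centre; to be left alone
- vial_blue: small vial with a black cap and blue contents, 23 mm across, 46 mm high, loose; origin under its centre; to be left alone
- timer: white bench timer, 62 x 62 x 18 mm, loose; origin under its centre; to be left alone

How it is judged:
At the end, for the whole second after the job is handed in: every spindle that runs freely is screwed home in a nut of the bar (within 1.5 mm of its collar touching the nut), upright; the one that binds stands upright (within 11 degrees) on the floor of a well of the red row, at rest ((((y of spindle_a in the frame of tray between 0 and 0.056 m and x of spindle_a in the frame of tray between -0.056 and 0.056 m and z of spindle_a in the frame of tray below 0.012 m and angle between spindle_a's own z axis and vertical below 0.2 rad and linear speed of spindle_a below 0.02 m/s) and ((horizontal distance between spindle_b and nut_1 below 0.006 m or horizontal distance between spindle_b and nut_2 below 0.006 m) and z of spindle_b in the frame of gauge below 0.0135 m and angle between spindle_b's own z axis and vertical below 0.1 rad)) or ((y of spindle_b in the frame of tray between 0 and 0.056 m and x of spindle_b in the frame of tray between -0.056 and 0.056 m and z of spindle_b in the frame of tray below 0.012 m and angle between spindle_b's own z axis and vertical below 0.2 rad and linear speed of spindle_b below 0.02 m/s) and ((horizontal distance between spindle_a and nut_1 below 0.006 m or horizontal distance between spindle_a and nut_2 below 0.006 m) and z of spindle_a in the frame of gauge below 0.0135 m and angle between spindle_a's own z axis and vertical below 0.1 rad)))).
It fails at once if a spindle is forced in the gauge (more than 120 N between spindle and gauge) (contact force between any of spindle_a, spindle_b and gauge above 120 N).
It fails at once if a spindle is tipped over (angle between any of spindle_a, spindle_b's own z axis and vertical above 0.8 rad).
It fails at once if a bystander is shifted by more than 3 cm or tipped (distance of any of dropper_bottle, vial_pink, vial_blue, timer from where it was at the start of the episode above 0.03 m or angle between any of dropper_bottle, vial_pink, vial_blue, timer's own z axis and vertical above 0.6 rad).
It also fails if it takes over 72 s, if anything falls off the work surface, if the arm or the gripper's body presses on something with over 40 N, if the wrist force passes 120 N, or if a joint passes its speed limit or range.

### The arm

A 6-joint arm with a two-finger parallel gripper is mounted at the origin on a cart in front of the work surface, level with it; the furniture and walls round the work are solid. World frame = base frame: x ahead of the robot, y to its left, z up, the work surface at z = 0. Lengths are in m, angles in rad, forces in N, time in s.
With the tool pointing down it reaches from about 0.275 to 0.85 m from the base axis. Payload 5.2 kg.
Tool frame: the origin (TCP) lies midway between the tips of the shut fingers; the grasp point (between the pads) lies 19 mm behind it (manip.grip_point_offset is the distance from the TCP to the grasp point, in m); z points along the fingers, y is the line along which they close (so a half turn about z gives the same grasp; the last joint's range is limited). The gripper opens to 85 mm and grips with 20 to 120 N. Pads are 22 mm wide; open, the fingers measure 114 mm over their backs; the gripper's body (76 mm by 85 mm) begins 54 mm behind the grasp point. The pads swing forward as they close: fully open they stand 13 mm farther back than shut.
Start: joints at [-1.364, 0.259, 1.535, -0, 1.348, -0.203], TCP at [0.219, -0.504, 0.231] pointing down, gripper open.
Joint ranges: [-3.14, 3.14], [-0.91, 2.08], [0.19, 2.58], [-1.22, 4.36], [0.22, 2.71], [-3.12, 3.12]. Speed limits (rad/s): [2.57, 2.57, 3.14, 3.14, 3.14, 3.14].

### API

Orientations are given as a rotation vector (axis times angle).
In Python, from station import manip, solver, eyes gives the robot as it stands. Calls block until the motion is done:
- manip.move_pose(position, orientation): joint-space move of the TCP to a pose.
- manip.movel(position, v=0.15, frame=None): straight line of the TCP; frame=None keeps the orientation; v is the mean speed in m/s.
- manip.goto_joints(angles): joint-space move.
- manip.open_gripper() and manip.gripper_close(): open the fingers fully, or close them until they stop; the grip force is fixed at half the most.
- manip.sleep(seconds).
- solver.ik(position, orientation): joint angles nearest the present ones, or None.
- manip.read_state(): the state.
- eyes.camera(name): name is "scene" or "top" or "wrist"; returns (picture, depth): 420x560x3 uint8, red, green, blue; 420x560 float32, m along the optical axis (not along the pixel's ray), 0 where there is no reading.
- eyes.calibration(name): a dict with "mtx" (3x3 intrinsics, pixels), "eye" and "attitude" of the camera in the world. Camera axes: x right, y up, looking along -z (the intrinsics and any distortion apply to the point x, -y, -z); pixel columns grow to the right and rows downward; lengths in m; the calibration is good to about 2 mm. A picture is of the moment at which its call begins: read the wrist's pose just before it. calibration takes no time and is no camera call; for the wrist camera it gives the pose at the moment of the call.
A pose or a line that the arm cannot do raises manip.Unreachable and nothing moves.
- manip.finish_job(): hands the job in; it is judged then, once.
The state is a dict: "time_s": time; "joint_positions": joint angles; "joint_vel": joint speeds; "effort": joint torques, N m; "tool_pos": TCP position; "orientation": TCP orientation; "wrist_force": force on the tool from outside, world axes, zero at the start; "ft_torque": the same for the moment, N m; "gripper_width": finger opening in m; "grip_force": force on a finger pad.
Only numpy, scipy, OpenCV 4.12 (cv2) and the standard library are available. Lean on these libraries where they do the work, as an engineer would, in place of code of your own. Each camera call takes 0.05 s, during which the arm holds its last target. There are 200 camera calls.

## Working session

There is one attempt and no reset: what is moved stays moved. The work goes in short steps, each a Python script; the robot and the scene stay as the last script left them, time stands still between calls to the robot, and variables do not carry over. Pictures are saved under pics/ and viewed, at most 10 in all, crops included, and the job is handed in when it is done.

```bash
ls; mkdir -p pics; python3 - <<'E'
from station import manip, solver, eyes
import cv2,numpy as np
for n in ("scene","top"):
    p,d=eyes.camera(n); cv2.imwrite(f"pics/{n}0.png",p[:,:,::-1]); np.save(f"{n}0.npy",d)
    print(n,eyes.calibration(n))
s=manip.read_state();print(s)
E
```

```text
pics
scene {'mtx': array([[546.53118069,   0.        , 282.46581101],
       [  0.        , 546.53118069, 212.90744314],
       [  0.        ,   0.        ,   1.        ]]), 'eye': array([0.36619552, 0.60312763, 0.82399677]), 'attitude': array([ 0.08057488, -0.81343355, -2.78853277])}
top {'mtx': array([[453.83302915,   0.        , 283.08081353],
       [  0.        , 453.83302915, 195.52877227],
       [  0.        ,   0.        ,   1.        ]]), 'eye': array([0.34413745, 0.15965644, 0.93815014]), 'attitude': array([ 0.12209323, -0.10981179, -1.59073262])}
{'time_s': 0.1, 'joint_positions': array([-1.36382839e+00,  2.59286411e-01,  1.53596571e+00,  2.21141421e-06,
        1.34799972e+00, -2.02795444e-01]), 'joint_vel': array([-6.40984093e-04, -1.55727449e-03, -3.19558081e-03, -3.98973513e-04,
        9.19453159e-04, -8.87282674e-05]), 'effort': array([ 2.05931072e-03, -4.46969676e+01, -2.91247451e+01, -2.51648444e-04,
        6.24952212e-03,  1.45233679e-05]), 'tool_pos': array([ 0.21904195, -0.5039892 ,  0.23055224]), 'orientation': array([-3.07426211e+00, -6.38822868e-01,  2.04900852e-06]), 'wrist_force': array([-0.60854879, -0.41125585, -0.80342409]), 'ft_torque': array([-0.03101194, -0.02767733, -0.00660195]), 'grip_force': 0.0, 'gripper_width': 0.08529097233949592}
```

View pics/top0.png

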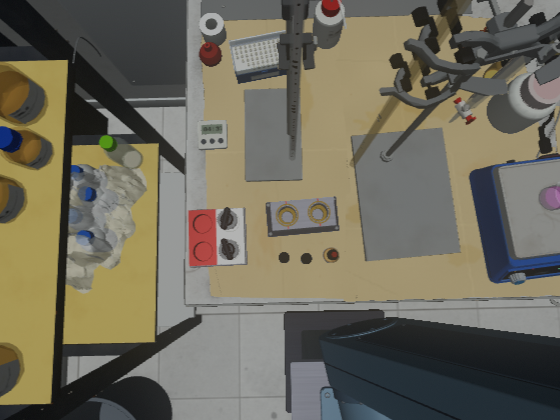

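View pics/scene0.png

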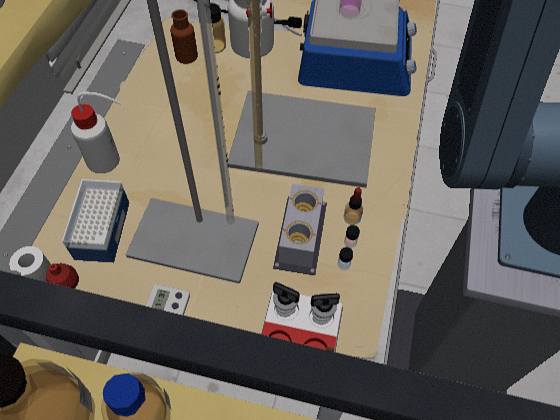

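Top view (up = +x, left = +y): tray at (217,237) with the red row on the left, wings at (229,218) and (230,249). Bar nuts are at (288,215) and (318,212), vials and bottle at (284..332,257), timer at (212,134). Stand rods are beyond the bar, near (293,155) and (385,155).

```bash
cat > h.py <<'E'
from station import manip, solver, eyes
import cv2,numpy as np
from scipy.spatial.transform import Rotation as R
def cloud(d,c):
    K=c["mtx"];v,u=np.mgrid[:d.shape[0],:d.shape[1]]
    P=np.stack([(u-K[0,2])/K[0,0]*d,-(v-K[1,2])/K[1,1]*d,-d],-1)
    W=P@R.from_rotvec(c["attitude"]).as_matrix().T+c["eye"]
    W[d==0]=np.nan; return W
def rect(W,m):
    return cv2.minAreaRect(W[m][:,:2].astype(np.float32)*1000)
E
python3 - <<'E'
from h import *
d=np.load("top0.npy");W=cloud(d,eyes.calibration("top"));z=W[...,2]
p=cv2.imread("pics/top0.png")[:,:,::-1].astype(int)
for u,v in [(200,290),(217,237),(229,218),(230,249),(303,222),(288,215),(318,212),(212,134),(284,257),(332,255),(385,157),(293,155)]: print((u,v),W[v,u].round(4))
def reg(n,u0,u1,v0,v1,lo,hi):
    m=np.zeros(z.shape,bool);m[v0:v1,u0:u1]=1;m&=(z>lo)&(z<hi)
    print(n,m.sum(),rect(W,m),np.nanmedian(W[m],0).round(4))
reg("tray",180,255,200,275,.015,.03)
reg("bar",255,350,190,245,.056,.068)
reg("wingU",215,245,200,234,.085,.11)
reg("wingL",215,245,234,265,.085,.11)
E
```

```text
(200, 290) [ 0.2934  0.3385 -0.0005]
(217, 237) [0.3987 0.3003 0.0227]
(229, 218) [0.4316 0.2697 0.0716]
(230, 249) [0.3721 0.2667 0.0826]
(303, 222) [0.4214 0.1277 0.063 ]
(288, 215) [0.4414 0.1561 0.0076]
(318, 212) [0.4463 0.0941 0.0064]
(212, 134) [0.6147 0.3114 0.0171]
(284, 257) [0.3554 0.166  0.0475]
(332, 255) [0.3565 0.0769 0.0911]
(385, 157) [ 0.5535 -0.0448  0.0302]
(293, 155) [0.5532 0.1437 0.068 ]
tray 1844 ((400.3628845214844, 301.8955383300781), (112.22247314453125, 113.05473327636719), 1.5491909980773926) [0.3995 0.3046 0.0216]
bar 1330 ((438.62371826171875, 127.14275360107422), (56.25721740722656, 124.05361938476562), 3.8488965034484863) [0.4385 0.1269 0.0617]
wingU 126 ((430.7288513183594, 274.7166748046875), (11.373656272888184, 40.776145935058594), 77.08028411865234) [0.4296 0.2742 0.0947]
wingL 131 ((372.5847473144531, 272.1275939941406), (41.723731994628906, 10.8839111328125), 19.946374893188477) [0.3719 0.2711 0.0947]
```

```bash
cat >> h.py <<'E'
def ori(deg): return (R.from_euler('z',deg,degrees=True)*R.from_euler('x',180,degrees=True)).as_rotvec()
def st():
    s=manip.read_state(); return s["time_s"],s["tool_pos"],s["wrist_force"],s["ft_torque"]
E
python3 - <<'E'
from h import *
q0=manip.read_state()["joint_positions"]
q=solver.ik([0.10,-0.35,0.28],R.from_euler('z',0).as_rotvec() if 0 else ori(40));print(q)
for p,a in [([.4307,.2747,.068],167),([.3726,.2721,.068],200),([.4365,.158,.08],219),([.4365,.158,.07],79),([.4407,.0962,.07],79)]: print(p,a,solver.ik(p,ori(a)))
manip.goto_joints(q); print(st()[0])
q[0]=np.deg2rad(32); q[5]=np.deg2rad(32+90-180); manip.goto_joints(q); print(st()[:2])
manip.move_pose([.37,.21,.30],ori(180)); print(st())
c=eyes.calibration("wrist");p,d=eyes.camera("wrist");np.save("w1.npy",d);np.save("w1c.npy",c,allow_pickle=True);cv2.imwrite("pics/w1.png",p[:,:,::-1])
E
```

```text
[-1.6017957  -0.12568373  1.83319693  0.          1.43407945 -0.72913108]
[0.4307, 0.2747, 0.068] 167 [ 0.34911696  0.36268986  1.83673073  0.          0.94217206 -0.99478656]
[0.3726, 0.2721, 0.068] 200 [ 0.3882355   0.28781971  1.95383209  0.          0.89994085 -1.53162668]
[0.4365, 0.158, 0.08] 219 [ 1.06290128e-01  2.73814876e-01  1.93488960e+00 -4.44089210e-16
  9.32888178e-01 -2.14518461e+00]
[0.4365, 0.158, 0.07] 79 [ 1.06290128e-01  2.89059920e-01  1.94523115e+00 -4.44089210e-16
  9.07301580e-01  2.98276345e-01]
[0.4407, 0.0962, 0.07] 79 [-3.32559405e-02  2.68787538e-01  1.97554931e+00 -4.44089210e-16
  8.97255808e-01  1.58730277e-01]
0.9167
(3.2083, array([0.23586235, 0.27741086, 0.27991086]))
(3.8667, array([0.37032795, 0.20919235, 0.29967328]), array([-0.66388857,  0.16415076,  0.45897318]), array([ 0.01274271,  0.03631206, -0.01016347]))
```

View pics/w1.png

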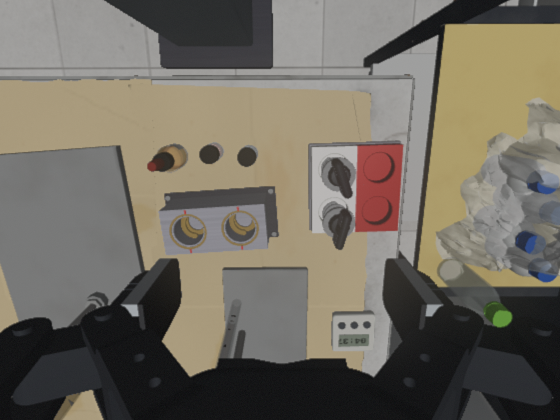

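Wrist view: wings at (341,180) and (341,228), nuts at (189,230) and (240,226), red wells at (378,167) and (376,209). I'll measure the same items from this depth image.

```bash
python3 - <<'E'
from h import *
c=np.load("w1c.npy",allow_pickle=True).item()
d=np.load("w1.npy");W=cloud(d,c);z=W[...,2]
p=cv2.imread("pics/w1.png").astype(int)
def reg(n,u0,u1,v0,v1,lo,hi):
    m=np.zeros(z.shape,bool);m[v0:v1,u0:u1]=1;m&=(z>lo)&(z<hi)
    print(n,m.sum(),rect(W,m),np.nanmedian(W[m],0).round(4))
reg("tray",300,412,135,240,.015,.027)
reg("bar",155,275,195,260,.057,.067)
reg("wL",315,365,150,203,.088,.11)
reg("wU",315,365,203,255,.088,.11)
red=(p[...,2]>110)&(p[...,1]<80)&(p[...,0]<80)
v,u=np.nonzero(red);k=(u>155)&(u<275)&(v>185)&(v<265)
for a,b in zip(u[k],v[k]): print((a,b),W[b,a].round(4))
E
```

```text
tray 4464 ((400.2196960449219, 303.23577880859375), (112.5398941040039, 112.44367980957031), 1.5165797472000122) [0.3965 0.3088 0.0227]
bar 3542 ((438.6365966796875, 128.3330078125), (56.92287063598633, 124.4949722290039), 3.8796145915985107) [0.4376 0.1288 0.0625]
wL 395 ((371.9202880859375, 273.12713623046875), (40.75661087036133, 10.63785457611084), 19.87856674194336) [0.3708 0.2724 0.0959]
wU 376 ((430.4112548828125, 275.858642578125), (11.09025764465332, 41.73931121826172), 76.35887908935547) [0.4286 0.2753 0.0957]
(np.int64(185), np.int64(212)) [nan nan nan]
(np.int64(185), np.int64(213)) [0.4178 0.0967 0.0633]
(np.int64(242), np.int64(247)) [0.461  0.1616 0.0624]
(np.int64(242), np.int64(248)) [0.462  0.1617 0.0632]
```

```bash
cat >> h.py <<'E'
TRAY=np.array([.4003,.3026]);TY=1.53;BAR=np.array([.4386,.1277]);BY=3.87
def loc(c,y,p): return c+R.from_euler('z',y,degrees=True).as_matrix()[:2,:2]@np.array(p)
N1=loc(BAR,BY,(0,-.031));N2=loc(BAR,BY,(0,.031));H=.060
def pick(xy,yaw):
    manip.move_pose([*xy,.14],ori(yaw)); manip.movel([*xy,.008+H],v=.1)
    manip.gripper_close(); s=manip.read_state();print("grip",s["gripper_width"],s["grip_force"])
    manip.movel([*xy,.18],v=.15)
def lower(nut):
    a=BY+35+180
    manip.move_pose([*nut,.18],ori(a)); manip.sleep(.3); b=st();print("base",b)
    manip.movel([*nut,.030+H],v=.08); manip.sleep(.1);print(st())
    z=.024
    while z>.014:
        manip.movel([*nut,z+H],v=.03); t,p,f,m=st()
        df=f-b[2]; print(round(t,2),(p-[*nut,H]).round(4),df.round(1),(m-b[3]).round(2))
        if df[2]>5: break
        z-=.001
    np.save("base.npy",np.array([*b[2],*b[3],z,*nut]))
E
python3 - <<'E'
from h import *
pick((.4305,.2753),166.6)
lower(N2)
c,d=eyes.camera("scene");cv2.imwrite("pics/s2.png",cv2.resize(c[150:370,190:400],None,fx=2.5,fy=2.5)[:,:,::-1])
E
```

```text
grip 0.020129685701585086 57.49093021033332
base (8.4417, array([0.43644487, 0.15895504, 0.17996183]), array([ 0.35329925, -0.505227  , -1.94313984]), array([-0.00637816, -0.03931797, -0.03479845]))
(9.8167, array([0.43695386, 0.15869504, 0.09053393]), array([ 0.51094721,  0.52144984, -1.98975196]), array([-0.03390961, -0.00410042,  0.05934832]))
10.17 [-0.0003 -0.      0.0237] [-0.7  0.   0.2] [-0.01  0.05 -0.05]
10.42 [-0.    -0.     0.023] [-1.2  0.5  0.2] [0.03 0.06 0.02]
10.67 [-0.     -0.      0.0219] [-0.5  0.9  0. ] [0.04 0.04 0.04]
10.92 [-0.    -0.     0.021] [-0.5  1.7 -0.2] [-0.01  0.06  0.11]
11.17 [0.0003 0.     0.0202] [ 0.3 -0.1  1.3] [0.   0.07 0.01]
11.42 [0.0006 0.0002 0.0198] [-2.   1.2  7.7] [0.13 0.28 0.08]
```

View pics/s2.png

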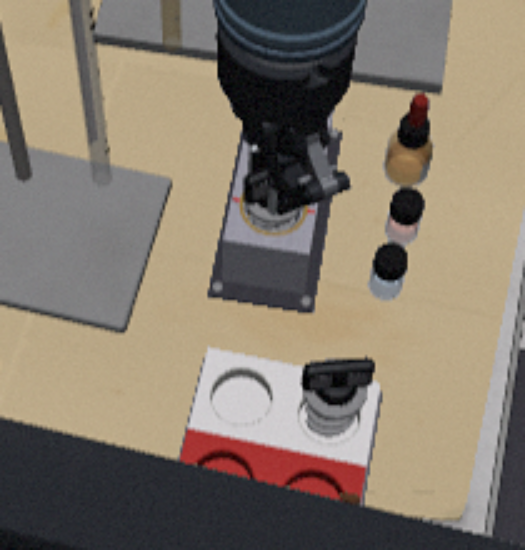

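The spindle sits in the left-hand nut, near (275,200) in the crop, and it landed at 19.8 mm as expected. But the grip width reads 20 mm, not 10, so I'll check the grasp with the wrist camera.

```bash
python3 - <<'E'
from h import *
c,d=eyes.camera("wrist");cv2.imwrite("pics/w2.png",cv2.resize(c[170:420,110:450],None,fx=2.2,fy=2.2)[:,:,::-1])
E
```

```text
(no output)
```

View pics/w2.png

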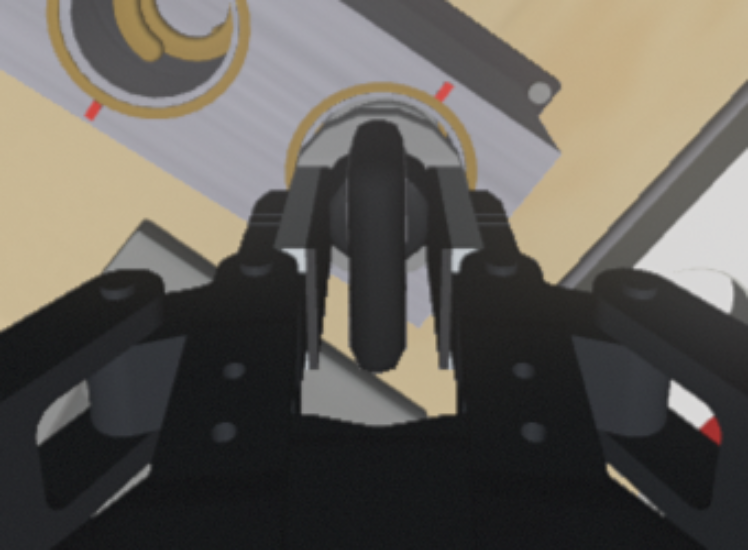

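The pads hold the round hub under the wing, and the wing lies along tool x. That's good enough for gentle turning, so I'll turn with force and torque monitoring.

```bash
cat >> h.py <<'E'
def avg(b,n=3):
    f=[]
    for _ in range(n):
        s=st(); f.append(np.r_[s[2],s[3]]); manip.sleep(.02)
    return s[0],s[1],np.mean(f,0)-b[:6]
def turn(a0,a1,z,xy,b,step=5,lim=.4):
    """turn tool from a0 to a1 (deg relative to marks, ccw+) following the thread"""
    a=a0;xy=np.array(xy,float);sg=np.sign(a1-a0)
    while sg*(a1-a)>1e-6:
        da=sg*min(step,abs(a1-a)); a+=da; z+=da*.026/360
        q=solver.ik([*xy,z+H],ori(BY+180+a)); manip.goto_joints(q)
        t,p,w=avg(b)
        print(round(t,2),a,(p-[*b[7:9],H]).round(4)*1000,w[:3].round(1),w[5].round(3))
        if abs(w[5])>lim: 
            print("TORQUE"); break
        if w[2]>25: print("AXIAL"); break
        z+=np.clip((w[2]-(4 if sg<0 else 0))*3e-5,-4e-4,6e-4); xy+=np.clip(w[:2]*3e-5,-3e-4,3e-4)
    return a,z,xy
E
python3 - <<'E'
from h import *
b=np.load("base.npy")
r=turn(35,-10,b[6],b[7:9],b); np.save("turn.npy",np.r_[r[0],r[1],r[2]]); print(r)
E
```

```text
11.8 30 [ 0.3  0.3 19.5] [-2.2  1.6  9. ] 0.019
12.1 25 [ 0.   0.5 19.1] [-1.9  2.2  8.2] 0.012
12.4 20 [ 0.6 -0.  18.7] [-0.5 -0.3  6.6] -0.029
12.7 15 [ 0.4  0.1 18.3] [-0.5 -0.4  7.8] -0.097
13.0 10 [ 0.3 -0.  17.9] [-0.7 -0.5  6.7] -0.057
13.3 5 [ 0.2  0.  17.6] [-0.3 -0.2  7.1] -0.032
13.6 0 [ 0.2  0.1 17.3] [ 0.1 -0.4  7.1] -0.055
13.9 -5 [ 0.1  0.1 16.9] [-0.2  0.2  6.1] -0.057
14.2 -10 [-0.1  0.2 16.5] [0.  0.8 4.9] -0.048
(np.int64(-10), np.float64(0.016572739384187053), array([0.43632172, 0.15872125]))
```

Works nicely; I'll continue.

```bash
python3 - <<'E'
from h import *
b=np.load("base.npy");t=np.load("turn.npy")
r=turn(t[0],-105,t[1],t[2:],b); np.save("turn.npy",np.r_[r[0],r[1],r[2]]); print(r)
E
```

```text
14.5 -15.0 [-0.1  0.2 16.2] [0.8 1.7 4.5] -0.041
14.8 -20.0 [-0.1  0.2 15.8] [1.  1.1 4.4] -0.002
15.1 -25.0 [-0.1  0.2 15.5] [1.5 1.6 3.4] -0.007
15.4 -30.0 [ 0.   0.2 15.1] [1.4 0.8 3.2] -0.011
15.7 -35.0 [ 0.1  0.3 14.7] [2.4 0.6 3. ] 0.014
16.0 -40.0 [ 0.1  0.4 14.3] [1.8 1.2 2.3] -0.003
16.3 -45.0 [ 0.1  0.4 13.9] [2.7 1.3 2. ] -0.002
16.6 -50.0 [ 0.2  0.4 13.5] [2.1 0.9 2. ] -0.003
16.9 -55.0 [ 0.3  0.3 13.2] [1.7 0.1 3.2] 0.01
17.2 -60.0 [ 0.5  0.2 13. ] [ 1.4 -1.5  5.4] 0.055
17.5 -65.0 [ 0.7  0.2 12.7] [ 3.  -2.1  6.2] -0.005
17.8 -70.0 [ 0.8 -0.  12.4] [ 2.3 -3.1  7.8] 0.019
18.1 -75.0 [ 0.8 -0.1 12.4] [ 1.4 -3.2 10.1] 0.039
18.4 -80.0 [ 0.8 -0.  12.3] [ 0.8 -2.6 11.8] 0.042
18.7 -85.0 [ 0.8  0.2 12.3] [ 0.5 -1.7 13.1] 0.021
19.0 -90.0 [ 0.9  0.3 12.3] [ 1.1  0.2 14. ] 0.058
19.3 -95.0 [ 0.9  0.4 12.3] [ 0.3  0.2 14.2] 0.023
19.6 -100.0 [ 0.9  0.6 12.3] [ 0.1  1.  15.2] 0.07
19.9 -105.0 [ 0.8  0.8 12.3] [-0.1  1.6 15.1] 0.116
(np.float64(-105.0), np.float64(0.011655033621299176), array([0.43711469, 0.15866829]))
```

Spindle 1 runs freely and sits home at about 12.3 mm. I'll release it and bring the second one to the other nut.

```bash
python3 - <<'E'
from h import *
manip.open_gripper(); p=st()[1]
manip.movel([p[0],p[1],.18],v=.15)
c=eyes.calibration("wrist");im,d=eyes.camera("wrist")
cv2.imwrite("pics/w3.png",im[:,:,::-1])
W=cloud(d,c);z=W[...,2];m=(z>.09)&(z<.108)&(abs(W[...,0]-.437)<.03)&(abs(W[...,1]-.159)<.03)
print(m.sum(),rect(W,m),np.nanmax(z[m]),np.nanpercentile(z[m],80))
pick((.3720,.2726),199.9)
lower(N1)
E
```

```text
874 ((437.1874084472656, 160.4285430908203), (40.803184509277344, 10.396693229675293), 79.18355560302734) 0.10224345599317 0.10057835500723807
grip 0.01992077963686667 57.621146683814004
base (26.5833, array([0.44039599, 0.09780754, 0.18000134]), array([-0.85284272, -0.27218026, -1.12201558]), array([ 0.01186819, -0.0284866 , -0.01086553]))
(27.9583, array([0.44112831, 0.09678379, 0.09051312]), array([ 0.12267913,  0.02712703, -2.4090082 ]), array([ 0.00547161, -0.03265826, -0.01243553]))
28.31 [-0.0002  0.      0.0238] [ 0.8  0.4 -0.7] [0.02 0.07 0.03]
28.56 [0.    0.    0.023] [ 1.   0.  -0.2] [-0.02  0.01  0.02]
28.81 [-0.    -0.     0.022] [1.5 0.1 0.3] [0.03 0.   0.04]
29.06 [-0.      0.      0.0209] [ 1.  -0.2 -0.3] [-0.02  0.02  0.01]
29.31 [ 0.0001 -0.      0.0202] [ 0.7 -0.3  1.9] [-0.04  0.18  0.01]
29.56 [0.0003 0.     0.0198] [-2.7  0.5  9.9] [-0.03  0.55  0.03]
```

View pics/w3.png

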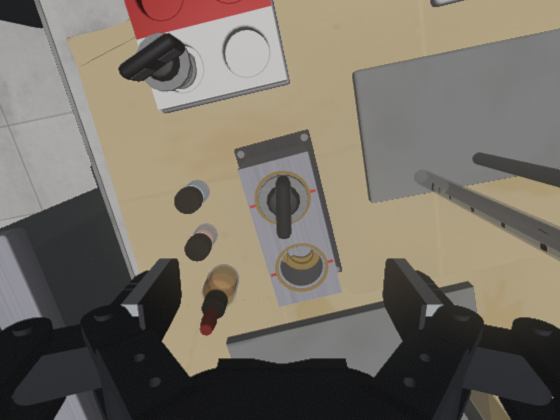

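Spindle 1 at (284,200) is home: wing top 100 mm, yaw 79° (105° clockwise of the marks). The second spindle has landed at 19.8 mm in nut 1. I'll turn it with a 0.3 N m limit.

```bash
python3 - <<'E'
from h import *
b=np.load("base.npy")
r=turn(35,-10,b[6],b[7:9],b,step=6,lim=.3); 
if r[0]<=-9: r=turn(r[0],-60,r[1],r[2],b,step=3,lim=.3)
np.save("turn.npy",np.r_[r[0],r[1],r[2]]); print(r)
E
```

```text
29.84 29 [ 0.   0.3 19.5] [-2.8  1.1 11.1] -0.017
30.14 23 [ 0.   0.3 19.1] [-1.7  0.8  9.2] 0.017
30.44 17 [ 0.5 -0.2 18.5] [ 0.7 -1.2  6.1] 0.008
30.74 11 [ 0.1 -0.  18. ] [-0.8 -0.2  7.1] 0.0
31.04 5 [ 0.  -0.1 17.5] [-0.7 -0.8  6.5] -0.009
31.34 -1 [-0.  -0.1 17.1] [-0.3 -0.5  5.9] -0.033
31.64 -7 [ 0.  -0.2 16.6] [ 0.6 -1.4  3.8] -0.035
31.94 -10 [-0.1  0.  16.4] [0.9 0.5 4.6] -0.014
32.24 -13 [-0.1 -0.1 16.2] [0.8 0.6 4.4] -0.009
32.54 -16 [-0.1 -0.1 15.9] [0.9 0.7 3.7] -0.004
32.84 -19 [-0.1 -0.  15.8] [0.3 0.8 4.3] 0.011
33.14 -22 [-0.1  0.2 15.7] [0.3 2.6 5.4] 0.06
33.44 -25 [ 0.1  0.4 15.6] [-0.2  3.3  6.7] 0.069
33.74 -28 [ 0.3  0.7 15.6] [0.9 4.3 7.6] 0.047
34.04 -31 [ 0.5  1.  15.7] [0.  5.1 7.8] 0.107
34.34 -34 [ 0.7  1.3 15.6] [0.3 5.4 8.7] 0.125
34.64 -37 [ 1.   1.7 15.6] [1.1 6.2 8.2] 0.106
34.94 -40 [ 1.2  1.9 15.7] [0.8 7.  8.7] 0.157
35.24 -43 [ 1.3  2.1 15.7] [1.  6.9 9.8] 0.188
35.54 -46 [ 1.3  2.2 15.7] [ 0.3  6.9 10.7] 0.256
35.84 -49 [ 1.   2.2 15.6] [ 0.1  4.9 10.2] 0.149
36.14 -52 [ 0.7  1.2 14.9] [ 2.3 -1.5  3.7] -0.164
36.44 -55 [ 0.7  1.  14.6] [ 2.5 -3.   4.5] 0.031
36.74 -58 [-0.4  1.5 14. ] [ 0.6 -1.8  4.5] -0.2
37.04 -60 [-0.6  1.5 13.8] [-0.8 -1.5  4. ] -0.106
(np.int64(-60), np.float64(0.014160018189651078), array([0.44090923, 0.09812569]))
```

From about -20° it stalled at 15.7 mm with rising torque, then the fingers seem to have slipped on the hub. I'll check the wing against the fingers.

```bash
python3 - <<'E'
from h import *
c,d=eyes.camera("wrist");cv2.imwrite("pics/w4.png",cv2.resize(c[100:420,90:470],None,fx=1.8,fy=1.8)[:,:,::-1]);print(st(),manip.read_state()["gripper_width"])
E
```

```text
(37.1083, array([0.44013866, 0.09827585, 0.07383003]), array([-1.48734971, -2.01421842,  1.96169359]), array([-0.19705871,  0.34595655, -0.11140192])) 0.01977927695095579
```

View pics/w4.png

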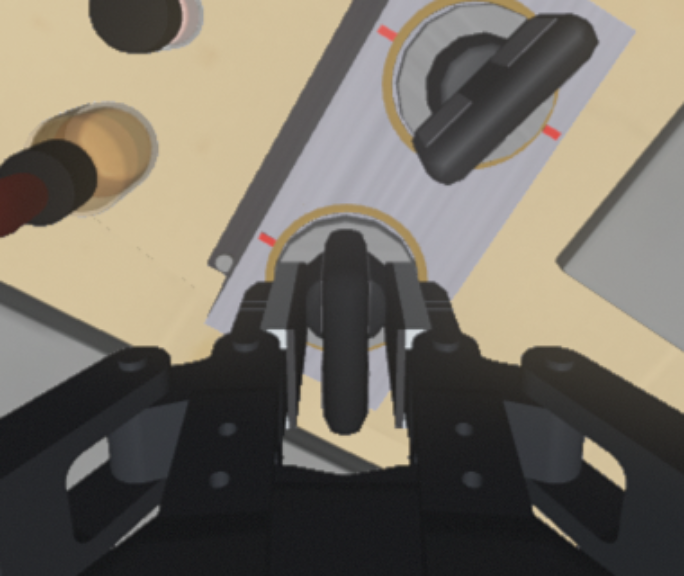

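The wing is still aligned with the fingers at about -60°, and spindle 1 is undisturbed. The stall at 15.7 mm, with side force and torque from -20°, matches the specified bind; the compliance let it ride sideways. Since spindle 1 ran clean and this one binds, I'll unscrew it.

```bash
python3 - <<'E'
from h import *
b=np.load("base.npy");t=np.load("turn.npy")
r=turn(t[0],-15,t[1],t[2:],b,step=5,lim=.45)
np.save("turn.npy",np.r_[r[0],r[1],r[2]]); print(r)
E
```

```text
37.39 -55.0 [-0.5  1.8 14. ] [-0.1  2.4 -1.5] -0.03
37.69 -50.0 [-0.4  1.6 14.3] [-0.   2.1 -4.2] -0.016
37.99 -45.0 [-0.3  1.8 14.6] [ 0.5  3.4 -8.2] -0.268
38.29 -40.0 [-0.2  1.6 15. ] [-0.8  2.3 -5.9] -0.229
38.59 -35.0 [ 0.1  1.6 15.3] [ 0.1  1.5 -5.8] 0.132
38.89 -30.0 [ 0.3  1.7 15.6] [ 0.1  2.  -5.8] -0.095
39.19 -25.0 [ 0.3  2.2 16. ] [-1.   5.6 -2.4] 0.197
39.49 -20.0 [ 1.5  1.9 17. ] [0.  3.1 2.8] 0.355
39.79 -15.0 [ 1.4  1.6 17.3] [0.9 0.7 4.5] 0.205
(np.float64(-15.0), np.float64(0.01661430040728728), array([0.44090155, 0.09882009]))
```

```bash
python3 - <<'E'
from h import *
b=np.load("base.npy");t=np.load("turn.npy")
xy=.5*t[2:]+.5*b[7:9]
r=turn(t[0],55,t[1]+.0004,xy,b,step=5,lim=.45); print(r)
np.save("turn.npy",np.r_[r[0],r[1],r[2]])
if r[0]>54:
    manip.movel([*b[7:9],r[1]+H+.004],v=.02); print(avg(b))
    im,d=eyes.camera("wrist");cv2.imwrite("pics/w5.png",cv2.resize(im[100:420,90:470],None,fx=1.8,fy=1.8)[:,:,::-1])
E
```

```text
40.09 -10.0 [ 0.7  0.7 17.6] [ 2.1 -0.   2.3] 0.064
40.39 -5.0 [ 0.   0.7 17.6] [ 1.7 -1.6 -0.3] 0.032
40.69 0.0 [-0.3  1.  17.9] [ 1.3 -0.4 -0.7] 0.038
40.99 5.0 [-0.1  1.1 18.3] [ 0.6  0.5 -0.6] 0.039
41.29 10.0 [ 0.1  1.1 18.8] [ 0.7  0.5 -0.1] 0.002
41.59 15.0 [ 0.3  1.  19.2] [0.4 0.3 0.3] 0.016
41.89 20.0 [ 0.4  1.  19.5] [ 0.9  0.1 -1. ] 0.034
42.19 25.0 [ 0.4  1.  19.9] [ 0.6 -0.1 -0.5] -0.002
42.49 30.0 [ 0.4  1.  20.2] [ 1.   0.8 -1. ] 0.026
42.79 35.0 [ 0.4  1.  20.6] [ 1.   0.2 -0.9] 0.042
43.09 40.0 [ 0.4  1.1 20.9] [1.  0.4 0.2] 0.042
43.39 45.0 [ 0.4  1.1 21.3] [ 0.2  0.3 -0.4] -0.002
43.69 50.0 [ 0.5  1.1 21.6] [ 0.8  0.3 -0.5] 0.028
43.99 55.0 [ 0.5  1.1 22. ] [ 1.   0.5 -0.8] -0.018
(np.float64(55.0), np.float64(0.021948563388828352), array([0.44119528, 0.09784482]))
(44.4, array([0.44079322, 0.09673062, 0.08609128]), array([ 0.93045407,  0.3842784 , -0.59966589,  0.00232903,  0.03734639,
       -0.02126435]))
```

```bash
python3 - <<'E'
from h import *
W=cloud(np.load("top0.npy"),eyes.calibration("top"));m=(W[...,2]>.12)&(W[...,1]>.3)&(W[...,1]<.6)&(abs(W[...,0]-.4)<.15)
print("near obstacles",m.sum(),W[m].min(0) if m.any() else "")
b=np.load("base.npy");w=loc(TRAY,TY,(.028,.028));print(w)
p=st()[1]; manip.movel([p[0],p[1],.18],v=.12)
manip.movel([*w,.18],v=.2,frame=ori(180)); manip.sleep(.2)
manip.movel([*w,.015+H],v=.1)
z=.0125
while z>.0055:
    manip.movel([*w,z+H],v=.03); t,p,f=avg(b,2); print(round(t,2),(p-[*w,H]).round(4),f[:3].round(1))
    if f[2]>5: break
    z-=.001
manip.open_gripper(); manip.movel([*w,.18],v=.15)
for n in("wrist","scene"):
    c=eyes.calibration(n);im,d=eyes.camera(n)
    if n=="wrist":
        W=cloud(d,c);m=(W[...,2]>.086)&(W[...,2]<.105)&(abs(W[...,0]-w[0])<.035)&(abs(W[...,1]-w[1])<.035)
        print(m.sum(),rect(W,m),np.nanpercentile(W[m][:,2],[5,50,95]))
    else: cv2.imwrite("pics/s6.png",cv2.resize(im[150:400,190:400],None,fx=2.4,fy=2.4)[:,:,::-1])
    if n=="wrist": cv2.imwrite("pics/w6.png",im[:,:,::-1])
print(st())
E
```

```text
near obstacles 14297 [0.25002211 0.48376599 0.24970583]
[0.42754241 0.33133763]
48.46 [0.0001 0.0001 0.0127] [ 0.9 -0.1 -0.5]
48.74 [-0.     -0.      0.0115] [ 1.2  0.6 -0.6]
49.02 [-0.0001 -0.      0.0104] [ 1.   0.8 -0.6]
49.31 [0.0005 0.0002 0.01  ] [ 0.6 -0.1  4.4]
49.59 [0.0011 0.0004 0.0099] [-0.6 -0.7 10.4]
871 ((426.7596435546875, 333.6746520996094), (10.916046142578125, 40.60002899169922), 69.63788604736328) [0.09049875 0.09576985 0.09732231]
(51.2583, array([0.42682057, 0.33096969, 0.17873474]), array([-1.07506455,  0.33389539, -0.39885804]), array([ 0.04013626, -0.01272752,  0.00616746]))
```

View pics/w6.png

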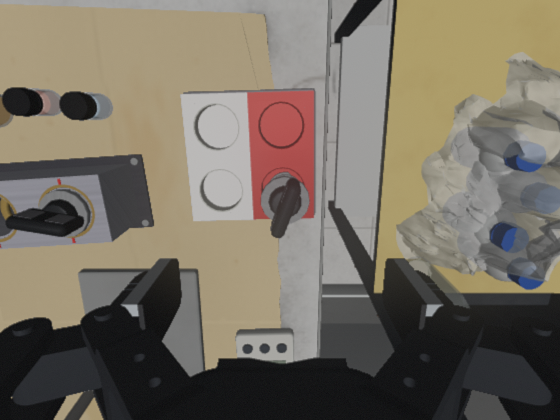

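The red well at (285,195) holds the spindle upright, with its wing top at about 96 mm, so it's on the floor. The wing is about 20° off the tool, which confirms it bound and slipped in the grip. One last check of spindle 1, then hand in.

```bash
python3 - <<'E'
from h import *
c=eyes.calibration("wrist");im,d=eyes.camera("wrist");W=cloud(d,c);z=W[...,2]
m=(z>.09)&(z<.108)&(abs(W[...,0]-.437)<.03)&(abs(W[...,1]-.159)<.03)
r=rect(W,m);top=np.nanpercentile(z[m],[50,80,95]);print(r,top)
if top[1]<.1022: manip.finish_job();print("done",st()[0])
E
```

```text
((436.45281982421875, 160.29893493652344), (41.734649658203125, 10.335447311401367), 80.5836410522461) [0.09907843 0.10026151 0.10096211]
the job is handed in; nothing more can be done
the job is handed in; nothing more can be done
```

The job is handed in at about 51 s of the 72 s allowed: the free-running spindle is screwed home in nut 2, and the one that bound (slipping about 20° in the fingers) stands upright in a red scrap well; no result came back.

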